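# Hold the trackball up to the inspection camera

### The arm

A 7-joint arm with a two-finger parallel gripper is mounted at the origin on the work surface. World frame = base frame: x ahead of the robot, y to its left, z up, the work surface at z = 0. Lengths are in m, angles in rad, forces in N, time in s.
With the tool pointing down it reaches from about 0.425 to 0.925 m from the base axis. Payload 6.8 kg.
Tool frame: the origin (TCP) lies at the very end of the fingers, on their centre line; the grasp point (between the pads) lies 19 mm behind it; y points along the fingers, z is the direction in which the jaws open and shut, and the axes are right-handed (so a half turn about y gives the same grasp; the last joint's range is limited). The gripper opens to 85 mm and grips with 20 to 120 N. Pads are 22 mm wide; open, the fingers measure 114 mm over their backs; the gripper's body (76 mm by 85 mm) begins 54 mm behind the grasp point. The pads swing forward as they close: fully open they stand 13 mm farther back than shut.
Start: joints at [1.236, 0.477, 0.022, 1.555, -0.011, 1.109, -0.083], TCP at [0.152, -0.658, 0.231] pointing down, gripper open.
Joint ranges: [-2.96, 2.96], [-0.34, 2.1], [-1.41, 1.46], [0.24, 2.44], [-1.37, 4.51], [0.17, 1.92], [-2.96, 2.96]. Speed limits (rad/s): [2.39, 2.39, 3.14, 3.14, 3.14, 3.14, 3.14].

### API

Orientations are given as a unit quaternion [w, x, y, z].
In Python, from station import * gives the robot as it stands.
- The arm moves only by the shell command python3 -m jog 'ROWS' [OPENING] [FORCE]. ROWS is JSON, a list of rows, each a list of 2 entries, a list of its own where there are three numbers: the shift along the tool's x, y, z in mm, then the turn about the tool's y in rad. A call has 1 to 20 rows; each row is the pose to reach, as a shift and turn from the pose commanded when the call began, along the tool's axes at that moment; what a row does not reach only later rows make up. A row lasts 1/12 s, in which the tool goes at most 41.7 mm and 7.16 degrees, less where a joint would pass 70% of its speed; a pose out of reach is approached as far as the arm can. A call with a gripper value outside its range is refused whole. OPENING is the finger opening in mm, from 0 to 85.4, set as the call begins (- or left out, the last holds). The fingers move at their own pace and stop on an object; FORCE is the grip in N (left out, the last holds). Time passes only in rows, so rows that repeat a pose let the fingers close. It gives the time, the measured TCP pose, the force and the opening at its end, in the units of the state.
- get_obs(): the state, without advancing time (a new reading comes with each control period).
- read_camera(name): name is "side" or "top"; returns a dict with "img" (400x640x3 uint8, red, green, blue), "depth" (400x640 float32, m along the optical axis (not along the pixel's ray), 0 where there is no reading), "fx", "fy", "cx", "cy" (pixels), "rvec" (rotation vector, rad) and "tvec" (3), from world to camera coordinates, as OpenCV has them. Camera axes: x right, y down, z forward; pixel columns grow to the right and rows downward; lengths in m; the calibration is good to about 2 mm. A picture is of the moment at which its call begins.
- hand_in(): hands the job in, once; it reports no verdict.
The state is a dict: "t": time; "q": joint angles; "joint_vel": joint speeds; "joint_torque": joint torques, N m; "eef_pos": TCP position; "tool_rot": TCP orientation; "contact_force": force on the tool from outside, world axes, zero at the start; "torque": the same for the moment, N m; "gripper_width": opening from 0.0 (shut) to 1.0 (fully open).
Only numpy, scipy, OpenCV 4.12 (cv2) and the standard library are available. Lean on these libraries where they do the work, as an engineer would, in place of code of your own. Each camera call takes 0.05 s, during which the arm holds its last target.

### The job

Pick up the blue tray by its black upright grip, with the loose red ball riding in its pocket, and carry it level, never letting the ball out, to the inspection camera (white box with a yellow-ringed lens). Finish holding it there in the gripper, still and level: the ball straight in front of the lens, at lens height, its centre 70 mm from the lens face, the tray in line with the lens and its grip behind the ball as the lens sees it. Do not set the tray down or let go at the end, do not touch the camera, and leave the other things where they are.

Things in the scene. Friction and masses are not known exactly. Their poses are not given: they have to be found in the camera images.
- tray_grip (a point): Middle of the tray's black upright grip, 52 mm above the tray's underside. The grip is a fin 34 mm long (tray x), 12 mm thick (tray y), rising from 8 to 75 mm; pinch it across its thickness from above. Loose blue tray, 150 (x) x 70 (y) x 8 mm, 0.15 kg. x points along the tray to the ball, z up; it starts flat on the bench with x within 0.8 rad of the robot's forward direction.
- tray_pocket (a point): Where the ball's centre is when it sits mid-pocket: 50 mm from the grip along tray x, 22 mm above the tray's underside (30 mm below tray_grip). Same axes. The pocket is round, 28 mm across, 3 mm deep; an empty one like it lies on the other side of the grip.
- ball_center (a point): Centre of the loose red ball, 34 mm in diameter, 30 g, hard smooth plastic. It can roll about 4 mm any way in its pocket and rides over the rim if the tray is tipped about 30 degrees or jerked. Its axes turn as it rolls and mean nothing.
- scope: Inspection camera, fixed: dark base 100 x 90 x 12 mm, steel column, white box 75 x 54 x 54 mm (top 187 mm above the bench), black lens barrel with a yellow ring 48 mm across, lens axis level, 160 mm above the bench. Origin: middle of the base's underside. The lens looks along its -x, roughly to the robot, up to 0.35 rad off.
- scope_lens (a point): Centre of the lens face: 65 mm in front (-x) of the scope's origin and 160 mm above the bench. Same axes as the scope.
- scope_focus (a point): The point in sharp focus where the ball's centre belongs: straight in front of the lens on its axis, 70 mm from the lens face, 160 mm above the bench, in free air. Same axes as the scope: +x points from here into the lens, z up.
- tin: Tip-cleaning tin, loose: aluminium, 84 mm across at the foot, 46 mm high, filled with brass wool. Leave it. Origin at the centre of its underside.
- hands: Helping-hands stand, fixed: round dark foot 72 mm across, steel post, cross bar 120 mm along its y with two clips pointing to -x, 95 mm high. Origin at the centre of its underside.
- mouse: Black computer mouse, loose, 105 x 60 x 33 mm. Leave it. Origin at the centre of its underside.
- spool: Solder spool, loose, upright, 56 mm across, 36 mm high, white flanges. Leave it. Origin at the centre of its underside.
- housing: Empty trackball housing, loose, grey, 130 x 85 x 38 mm with a black socket ring. Leave it. Origin at the centre of its underside.
- driver: Screwdriver with a red handle, loose, 170 mm long, lying on the bench. Leave it.
Things that resemble listed ones, but are neither listed nor needed, are in the scene too. Several things look just like the part that bears tray_grip: the one meant starts farthest to the robot's left.

How it is judged:
On the way:
1. the tray is lifted by the gripper, 40 mm or more clear of the bench, ball in its pocket (height (world z) of tray_grip above 0.092 m and contact force between tray and the fingers above 1 N and distance between ball_center and tray_pocket below 0.012 m), for 0.2 s.
At the end, for the whole second after the job is handed in: Tray held by the fingers alone, clear of the camera, still (under 30 mm/s), level within 0.12 rad; ball in its pocket, its centre within 18 mm of the focus point; tray's long axis within 0.35 rad of the lens axis, grip on the far side of the ball from the lens (distance between ball_center and scope_focus below 0.018 m and distance between ball_center and tray_pocket below 0.012 m and angle between tray_grip's own z axis and vertical below 0.12 rad and angle between the x axis of tray_grip and the x axis of scope_focus, either way round below 0.35 rad and x of tray_grip in the frame of scope_focus below -0.025 m and contact force between tray and the fingers above 1 N and height (world z) of tray_grip above 0.16 m and linear speed of tray below 0.03 m/s and contact force between tray and scope below 0.3 N); the arm keeps its last pose, push and grip.
It fails at once if the ball leaves its pocket (more than 12 mm from its place) (distance between ball_center and tray_pocket above 0.012 m).
It fails at once if the tray is tipped more than 0.45 rad (angle between tray_grip's own z axis and vertical above 0.45 rad).
It fails at once if the camera is touched (over 2 N) (contact force between scope and anything else above 2 N).
It fails at once if another thing on the bench is moved more than 20 mm (distance of any of tin, mouse, spool, housing, driver from where it was at the start of the episode above 0.02 m).
It also fails if it takes over 48 s, if anything falls off the work surface, if the arm or the gripper's body presses on something with over 40 N, if the wrist force passes 120 N, or if a joint passes its speed limit or range.

## Working session

There is one attempt and no reset: what is moved stays moved. The work goes in short steps, Python scripts to look and compute and a shell command to move; the robot and the scene stay as the last step left them, time stands still between calls to the robot, and variables do not carry over. Pictures are saved under pics/ and viewed, and the job is handed in when it is done.

```bash
mkdir -p pics; ls; cat > h.py <<'E'
from station import *
import numpy as np, cv2
def load(n):
    c=read_camera(n); np.savez(f'/tmp/{n}.npz',**c); return c
def cached(n): return dict(np.load(f'/tmp/{n}.npz'))
def pts(c):
    R=cv2.Rodrigues(np.array(c['rvec'],float))[0]; t=np.array(c['tvec'],float).ravel()
    d=c['depth']; v,u=np.mgrid[:d.shape[0],:d.shape[1]]
    P=np.stack([(u-c['cx'])/c['fx']*d,(v-c['cy'])/c['fy']*d,d],-1)
    return (P-t)@R
def ray(c,u,v,z):
    R=cv2.Rodrigues(np.array(c['rvec'],float))[0]; t=np.array(c['tvec'],float).ravel()
    o=-R.T@t; d=R.T@np.array([(u-c['cx'])/c['fx'],(v-c['cy'])/c['fy'],1.])
    return o+d*(z-o[2])/d[2]
def proj(c,p):
    return cv2.projectPoints(np.array([p],float),np.array(c['rvec'],float),np.array(c['tvec'],float),np.array([[c['fx'],0,c['cx']],[0,c['fy'],c['cy']],[0,0,1.]]),None)[0].ravel()
E
python3 - <<'E'
from h import *
for n in('top','side'):
    c=load(n); cv2.imwrite(f'pics/{n}0.png',c['img'][:,:,::-1]); print(n,c['fx'],c['rvec'],c['tvec'])
o=get_obs(); print(o)
E
```

```text
pics
top 506.5370974326405 [ 2.14332294 -2.17774699  0.14926063] [-0.0106317   0.44801237  1.46571644]
side 457.0963254893884 [ 0.53072134 -2.54089936  1.36820124] [0.42685358 0.19600266 1.12505158]
{'t': 0.1, 'q': array([ 1.23591134,  0.47774117,  0.02236425,  1.5563126 , -0.01149134,
        1.10930963, -0.08309595]), 'joint_vel': array([-0.00055596, -0.00208949, -0.00091735, -0.00200958, -0.00011849,
       -0.00042233, -0.00019063]), 'joint_torque': array([ 3.29232775e-03, -5.97761679e+01,  1.61334481e+00, -2.81951702e+01,
        1.28175478e-02,  5.19432651e-03, -7.26283417e-06]), 'eef_pos': array([ 0.15162986, -0.6572177 ,  0.23042433]), 'tool_rot': array([ 0.07989836, -0.0801258 ,  0.70313448, -0.70199573]), 'contact_force': array([-0.84310828,  0.73290894, -0.47138772]), 'torque': array([ 0.0497124 ,  0.01717706, -0.03972247]), 'gripper_width': 0.9992983232244473}
```

View pics/top0.png

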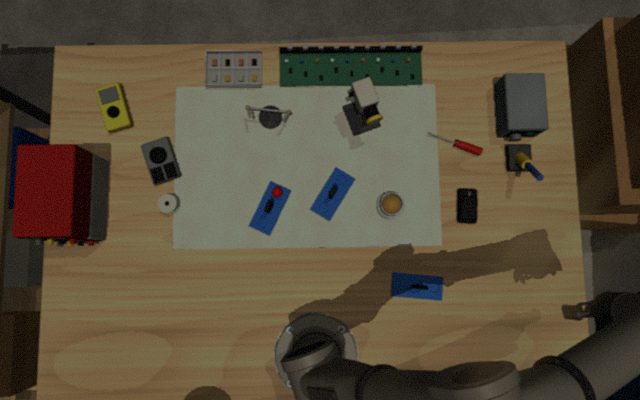

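View pics/side0.png

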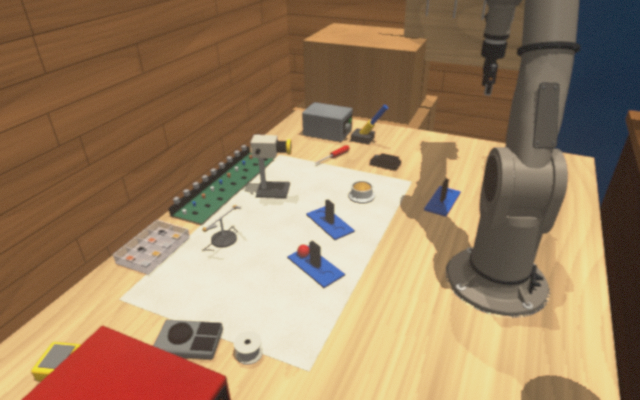

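The top view shows three blue trays with black fins, at (270,207), (332,193) and (417,286). The one at (270,207) is farthest left and carries the red ball at (277,191), so that's my choice. The camera is at (365,105) with its yellow lens at (373,118). Next I'll measure both.

```bash
python3 - <<'E'
from h import *
c=cached('top'); P=pts(c); hsv=cv2.cvtColor(c['img'],cv2.COLOR_RGB2HSV)
H,S,V=[hsv[...,i].astype(int) for i in range(3)]
vv,uu=np.mgrid[:400,:640]
box=lambda a,b,x,y:(uu>=a)&(uu<b)&(vv>=x)&(vv<y)
# tray blue
m=(box(240,300,170,245)&(H>95)&(H<130)&(S>120)).astype(np.uint8)
dk=(box(240,300,170,245)&(V<45)).astype(np.uint8)
red=(box(240,300,170,245)&((H<8)|(H>172))&(S>130)&(V>60)).astype(np.uint8)
cs,_=cv2.findContours(m,0,2); k=max(cs,key=cv2.contourArea)
bx=cv2.boxPoints(cv2.minAreaRect(k)); w=np.array([ray(c,u,v,.008) for u,v in bx]); print('corners',w.round(4).tolist(),w.mean(0).round(4))
for i in range(2):
    e=w[i+1]-w[i]; print(np.linalg.norm(e).round(4),np.arctan2(e[1],e[0]).round(3))
vr,ur=np.nonzero(red); (u,v),r=cv2.minEnclosingCircle(np.stack([ur,vr],1).astype(np.float32)); print('ball px',u,v,r,ray(c,u,v,.022).round(4), 'depthmax',P[red>0].max(0))
sel=box(240,300,170,245)&(P[...,2]>.06)&(P[...,2]<.09); print('fin top n',sel.sum(),P[sel].mean(0).round(4),P[sel].min(0),P[sel].max(0))
vr,ur=np.nonzero(sel); print(ur.mean(),vr.mean(),ray(c,ur.mean(),vr.mean(),.075))
# scope box top
sel=box(335,395,65,140)&(P[...,2]>.17)&(P[...,2]<.2); print('box n',sel.sum(),P[sel].mean(0).round(4))
q=P[sel][:,:2].astype(np.float32); rr=cv2.minAreaRect(q); print(rr); print(cv2.boxPoints(rr))
y=box(335,395,65,140)&(H>15)&(H<35)&(S>150); print('yellow',y.sum(),P[y].mean(0) if y.any() else 0,uu[y].mean(),vv[y].mean())
a=np.hstack([cv2.resize(c['img'][170:245,240:315],(400,400),interpolation=2),cv2.resize(c['img'][65:140,335:410],(400,400),interpolation=2)])
cv2.imwrite('pics/crop1.png',a[:,:,::-1])
s=cached('side'); b=np.hstack([cv2.resize(s['img'][225:300,270:370],(400,300),interpolation=2),cv2.resize(s['img'][125:200,230:330],(400,300),interpolation=2)])
cv2.imwrite('pics/crop2.png',b[:,:,::-1])
E
```

```text
corners [[0.3795, 0.1936, 0.008], [0.5121, 0.1299, 0.008], [0.4821, 0.0702, 0.008], [0.3501, 0.1346, 0.008]] [0.4309 0.1321 0.008 ]
0.1472 -0.448
0.0668 -2.037
ball px 276.81817626953125 191.86363220214844 5.005263328552246 [0.4763 0.1093 0.022 ] depthmax [0.48910428 0.12260764 0.04957068]
fin top n 59 [0.4302 0.1324 0.0753] [0.41311245 0.12043468 0.06153329] [0.4451469  0.14493836 0.08273495]
267.40677966101697 205.3050847457627 [0.43019548 0.13244034 0.075     ]
box n 779 [ 0.7057 -0.147   0.1853]
((0.701869785785675, -0.14846310019493103), (0.12037763744592667, 0.05954279378056526), 22.2439022064209)
[[ 0.6348902  -0.14369175]
 [ 0.6574302  -0.19880342]
 [ 0.7688494  -0.15323445]
 [ 0.7463094  -0.09812278]]
yellow 102 [ 0.65591598 -0.1622398   0.16631391] 371.9313725490196 117.82352941176471
```

View pics/crop1.png

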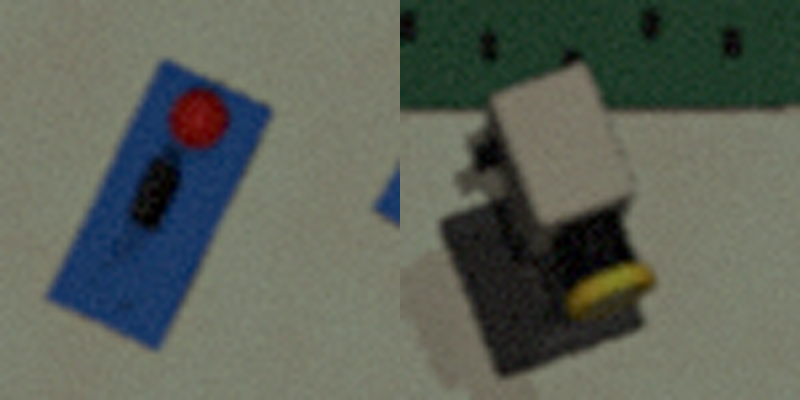

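View pics/crop2.png

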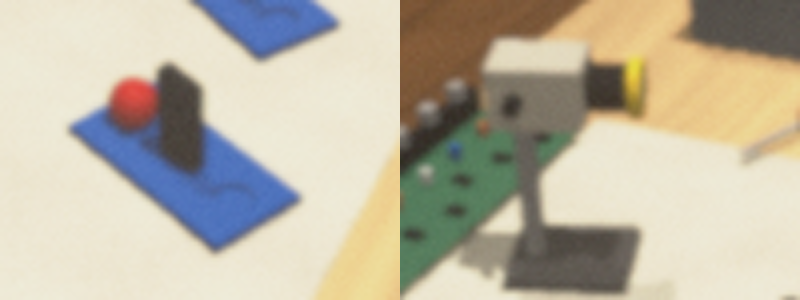

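```bash
python3 - <<'E'
from h import *
from scipy.spatial.transform import Rotation as Rr
c=cached('top'); P=pts(c); hsv=cv2.cvtColor(c['img'],cv2.COLOR_RGB2HSV)
H,S,V=[hsv[...,i].astype(int) for i in range(3)]
vv,uu=np.mgrid[:400,:640]
box=lambda a,b,x,y:(uu>=a)&(uu<b)&(vv>=x)&(vv<y)
B=box(335,395,65,140)
m=(B&(P[...,2]>.17)&(V>95)&(S<90)).astype(np.uint8)
m=cv2.morphologyEx(m,cv2.MORPH_OPEN,np.ones((3,3),np.uint8))
vr,ur=np.nonzero(m); w=np.array([ray(c,u,v,.187)[:2] for u,v in zip(ur,vr)],np.float32); r=cv2.minAreaRect(w); print('boxtop',len(w),r)
m=(B&(P[...,2]<.03)&(V<75)&(vv>100)&~((H>35)&(H<90)&(S>100))).astype(np.uint8)
vr,ur=np.nonzero(m); w=np.array([ray(c,u,v,.012)[:2] for u,v in zip(ur,vr)],np.float32); print('base',len(w),cv2.minAreaRect(w),cv2.boxPoints(cv2.minAreaRect(w)))
# yellow ring: full rays at ring top/centre
y=(B&(H>12)&(H<38)&(S>110)&(P[...,2]>.1)); vr,ur=np.nonzero(y); print('yel z',np.percentile(P[y][:,2],[5,50,95]),'xy',P[y][:,:2].mean(0), cv2.minAreaRect(P[y][:,:2].astype(np.float32)))
s=cached('side'); Q=pts(s); h2=cv2.cvtColor(s['img'],cv2.COLOR_RGB2HSV); 
y2=(uu>270)&(uu<305)&(vv>130)&(vv<160)&(h2[...,0]>18)&(h2[...,0]<38)&(h2[...,1]>150); print('side yel',y2.sum(),uu[y2].mean(),vv[y2].mean(),np.median(Q[y2],0),Q[y2].min(0),Q[y2].max(0))
o=get_obs(); q=o['tool_rot']; M=Rr.from_quat([q[1],q[2],q[3],q[0]]).as_matrix(); print(M.round(3))
E
```

```text
boxtop 469 ((0.7237705588340759, -0.1440686583518982), (0.07191316038370132, 0.0508437342941761), 18.99274444580078)
base 575 ((0.7112873196601868, -0.15198320150375366), (0.10338656604290009, 0.09984942525625229), 19.442455291748047) [[ 0.64592385 -0.12211201]
 [ 0.67915976 -0.21626765]
 [ 0.7766508  -0.1818544 ]
 [ 0.7434149  -0.08769876]]
yel z [0.15369153 0.17737677 0.18688419] xy [ 0.65388826 -0.16442568] ((0.6879004240036011, -0.15063288807868958), (0.09221773594617844, 0.04284413903951645), 24.037660598754883)
side yel 48 287.8333333333333 145.16666666666666 [ 0.64647469 -0.15368109  0.17517656] [ 0.63878164 -0.17076372  0.15782755] [ 0.65698109 -0.14480964  0.18527786]
[[-0.974 -0.001  0.225]
 [-0.225  0.002 -0.974]
 [ 0.    -1.    -0.002]]
```

```bash
python3 - <<'E'
from h import *
c=cached('top'); s=cached('side')
a=cv2.resize(c['img'][70:135,335:395],(552,598),interpolation=2); cv2.imwrite('pics/t2.png',a[:,:,::-1])
b=cv2.resize(s['img'][130:165,245:300],(786,500),interpolation=2); cv2.imwrite('pics/s2.png',b[:,:,::-1])
for yaw in(.30,.34,.38):
  u=np.array([np.cos(yaw),np.sin(yaw)])
  for o in([.7124,-.1552],[.7120,-.1485]):
    l=np.r_[np.array(o)-.065*u,.16]; v=np.r_[-u[1],u[0],0]*.024
    print(yaw,o,'lens',l.round(4),[proj(c,l+k).round(1).tolist() for k in(0*v,v,-v,np.array([0,0,.024]))],[proj(s,l+k).round(1).tolist() for k in(0*v,v,-v,np.array([0,0,.024]),np.array([0,0,-.024]))])
E
```

```text
0.3 [0.7124, -0.1552] lens [ 0.6503 -0.1744  0.16  ] [[376.1, 120.4], [367.8, 123.0], [384.3, 117.8], [377.1, 117.9]] [[290.0, 146.4], [288.5, 150.0], [291.3, 142.9], [289.6, 139.2], [290.3, 153.4]]
0.3 [0.712, -0.1485] lens [ 0.6499 -0.1677  0.16  ] [[373.6, 120.6], [365.4, 123.2], [381.9, 118.0], [374.7, 118.1]] [[289.1, 147.3], [287.6, 150.9], [290.4, 143.8], [288.7, 140.2], [289.5, 154.4]]
0.34 [0.7124, -0.1552] lens [ 0.6511 -0.1769  0.16  ] [[377.0, 120.1], [368.8, 123.0], [385.1, 117.2], [378.0, 117.6]] [[290.1, 146.0], [289.0, 149.6], [291.1, 142.5], [289.7, 138.9], [290.5, 153.0]]
0.34 [0.712, -0.1485] lens [ 0.6507 -0.1702  0.16  ] [[374.5, 120.3], [366.4, 123.2], [382.7, 117.3], [375.6, 117.7]] [[289.2, 146.9], [288.1, 150.5], [290.3, 143.4], [288.8, 139.8], [289.6, 154.0]]
0.38 [0.7124, -0.1552] lens [ 0.652  -0.1793  0.16  ] [[377.8, 119.8], [369.8, 123.0], [385.8, 116.5], [378.9, 117.2]] [[290.2, 145.6], [289.4, 149.2], [290.9, 142.2], [289.8, 138.5], [290.6, 152.6]]
0.38 [0.712, -0.1485] lens [ 0.6516 -0.1726  0.16  ] [[375.4, 119.9], [367.4, 123.2], [383.4, 116.7], [376.5, 117.4]] [[289.3, 146.6], [288.5, 150.2], [290.1, 143.1], [288.9, 139.4], [289.7, 153.6]]
```

View pics/t2.png

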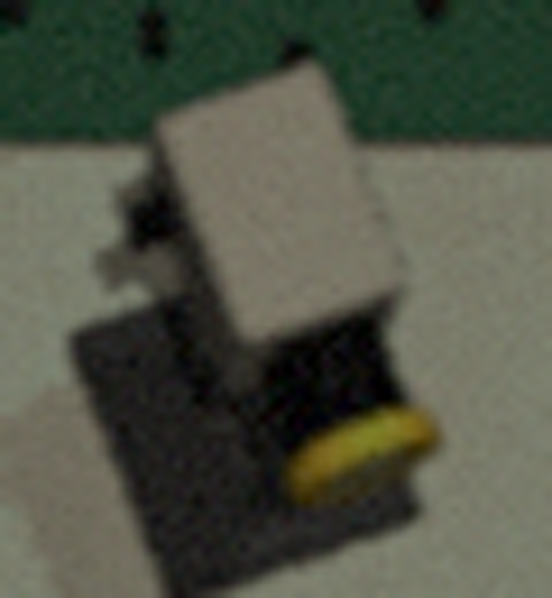

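View pics/s2.png

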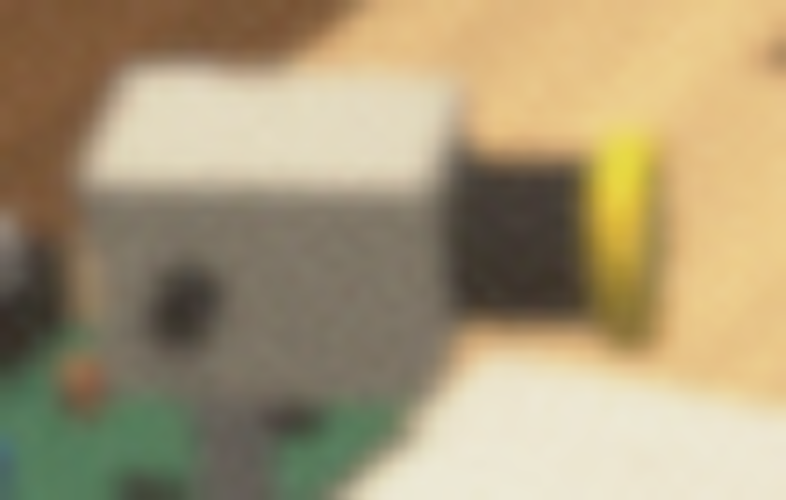

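The second candidate fits the ring in both views: lens (0.651, -0.171), yaw 0.34, so the focus is (0.585, -0.195, 0.160). The crop confirms the tray, with its grip at (0.431, 0.132), yaw -0.45 and the ball on the forward side. First move goes through an arc waypoint to stay within reach.

```bash
python3 -m jog '[[[-40,-10,-32],0.05],[[-80,-20,-65],0.1],[[-120,-30,-98],0.15],[[-150,-30,-122],0.2],[[-180,-30,-146],0.25],[[-210,-30,-170],0.3],[[-240,-30,-195],0.35],[[-270,-30,-219],0.4],[[-300,-30,-243],0.45],[[-330,-30,-268],0.5],[[-360,-30,-292],0.55],[[-390,-30,-316],0.6],[[-402,-30,-326],0.676],[[-402,-30,-326],0.676],[[-402,-30,-326],0.676],[[-402,-30,-326],0.676]]' 60
cat > st.py <<'E'
from h import *
from scipy.spatial.transform import Rotation as Rr
import sys
def st():
    o=get_obs(); q=o['tool_rot']; M=Rr.from_quat([q[1],q[2],q[3],q[0]]).as_matrix()
    print('t',round(o['t'],2),'p',o['eef_pos'].round(4),'zyaw',round(float(np.arctan2(M[1,2],M[0,2])),4),'tilt',M[2].round(3),'q',o['q'].round(2),'F',o['contact_force'].round(1),'w',round(o['gripper_width'],3))
    return o,M
if __name__=='__main__':
    o,M=st()
    if len(sys.argv)>3:
        d=M.T@(np.array([float(x) for x in sys.argv[1:4]])-o['eef_pos']); print('shift mm',(d*1000).round(1))
    if len(sys.argv)>4:
        e=-(float(sys.argv[4])-np.arctan2(M[1,2],M[0,2])); print('turn',round((e+np.pi)%(2*np.pi)-np.pi,3))
E
python3 st.py 0.431 0.132 0.261 -2.02
```

```text
t: 1.43
eef_pos: [0.4694, -0.2506, 0.261]
tool_rot: [0.158, -0.157, -0.689, 0.69]
contact_force: [-0.3, 0.3, -0.6]
gripper_width: 0.705
t 1.43 p [ 0.4694 -0.2506  0.261 ] zyaw -2.0201 tilt [ 0.001 -1.     0.001] q [ 0.49  0.22 -0.14  1.85  0.03  1.07 -1.68] F [-0.3  0.3 -0.6] w 0.705
shift mm [ 2.007e+02 -1.000e-01 -3.279e+02]
turn -0.0
```

```bash
python3 -m jog '[[[15,0,-25],0],[[33,0,-54],0],[[51,0,-83],0],[[69,0,-113],0],[[87,0,-142],0],[[105,0,-172],0],[[123,0,-201],0],[[141,0,-230],0],[[159,0,-260],0],[[177,0,-289],0],[[192,0,-314],0],[[201,0,-328],0],[[201,0,-328],0],[[201,0,-328],0],[[201,60,-328],0],[[201,60,-328],0]]'
python3 - <<'E'
from h import *
import st
st.st()
s=load('side'); cv2.imwrite('pics/s3.png',cv2.resize(s['img'][150:310,200:440],(780,520))[:,:,::-1])
c=load('top'); cv2.imwrite('pics/t3.png',cv2.resize(c['img'][150:270,200:360],(780,585))[:,:,::-1])
E
```

```text
t: 2.77
eef_pos: [0.4314, 0.1299, 0.1991]
tool_rot: [0.159, -0.159, -0.688, 0.69]
contact_force: [-0.6, -0.7, -0.5]
gripper_width: 0.703
t 2.77 p [0.4314 0.1299 0.1991] zyaw -2.0239 tilt [ 0.    -1.     0.002] q [-0.01  0.18 -0.47  2.08  0.1   0.91 -2.56] F [-0.6 -0.7 -0.5] w 0.703
```

View pics/s3.png

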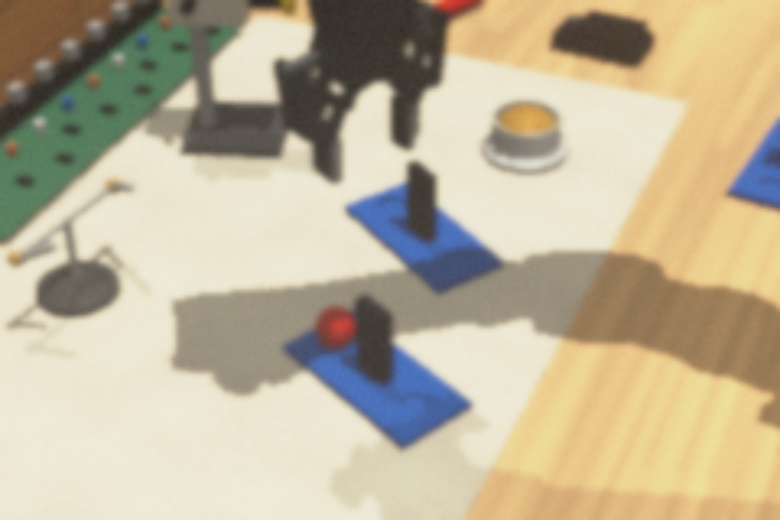

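View pics/t3.png

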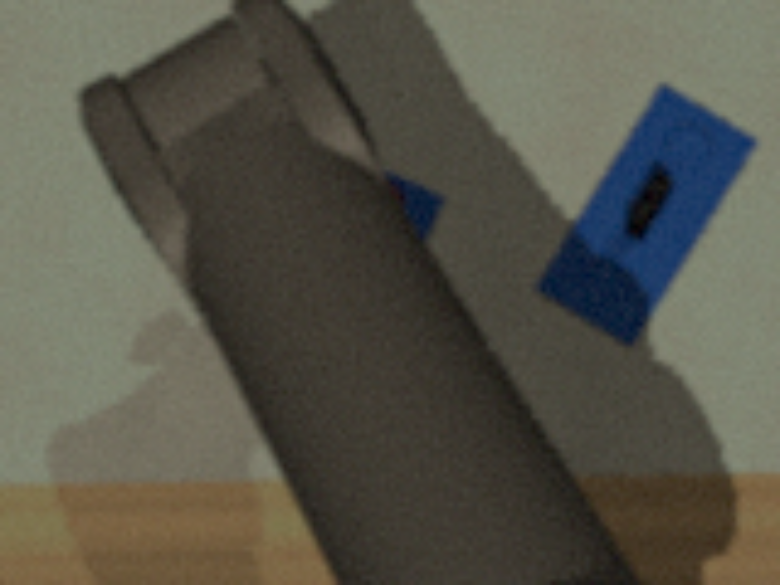

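The side view shows the gripper above the tray (fin at ~(375,340) in the crop, ball at (337,327)), with the jaws spanning the fin's thickness. I'll go down to just above the fin and check.

```bash
python3 -m jog '[[[0,20,-1],0],[[0,50,-2],0],[[0,80,-2],0],[[0,104,-2],0],[[0,104,-2],0],[[0,104,-2],0]]'
python3 st.py .431 .132 .033 -2.02
python3 - <<'E'
from h import *
s=load('side'); cv2.imwrite('pics/s4.png',cv2.resize(s['img'][190:300,250:400],(780,572),interpolation=2)[:,:,::-1])
E
```

```text
t: 3.37
eef_pos: [0.4329, 0.1337, 0.0978]
tool_rot: [0.158, -0.158, -0.689, 0.69]
contact_force: [0.5, -0.1, -0.3]
gripper_width: 0.7
t 3.37 p [0.4329 0.1337 0.0978] zyaw -2.0218 tilt [ 0.001 -1.     0.001] q [-0.07  0.34 -0.43  2.16  0.23  0.68 -2.68] F [ 0.5 -0.1 -0.3] w 0.7
shift mm [ 0.9 64.8  2.2]
turn -0.002
```

View pics/s4.png

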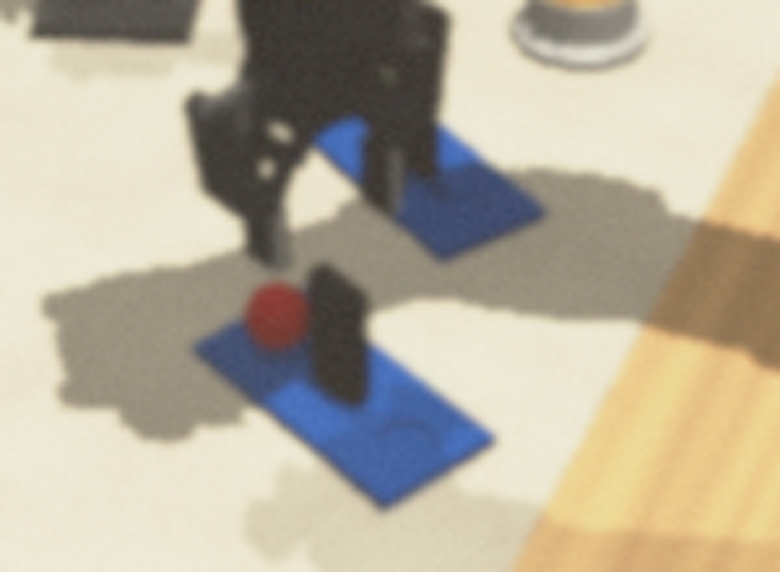

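The fingertips at (272,250) and (385,200) straddle the fin, whose top is at (338,275), with the ball clear at (277,315). The midpoint lines up once the 30 mm height difference is allowed for, so I'll descend.

```bash
python3 -m jog '[[[1,10,2],0],[[1,20,2],0],[[1,30,2],0],[[1,40,2],0],[[1,50,2],0],[[1,57,2],0],[[1,63,2],0],[[1,65,2],0],[[1,65,2],0]]'
python3 st.py .431 .132 .033 -2.02
python3 - <<'E'
from h import *
s=load('side'); cv2.imwrite('pics/s5.png',cv2.resize(s['img'][190:300,250:400],(780,572),interpolation=2)[:,:,::-1])
E
```

```text
t: 4.17
eef_pos: [0.4303, 0.1335, 0.0317]
tool_rot: [0.158, -0.157, -0.689, 0.69]
contact_force: [0.3, 0.1, 0.2]
gripper_width: 0.705
t 4.17 p [0.4303 0.1335 0.0317] zyaw -2.0197 tilt [ 0.001 -1.     0.001] q [-0.13  0.46 -0.37  2.21  0.33  0.53 -2.77] F [0.3 0.1 0.2] w 0.705
shift mm [-1.3 -1.3  1. ]
turn 0.0
```

View pics/s5.png

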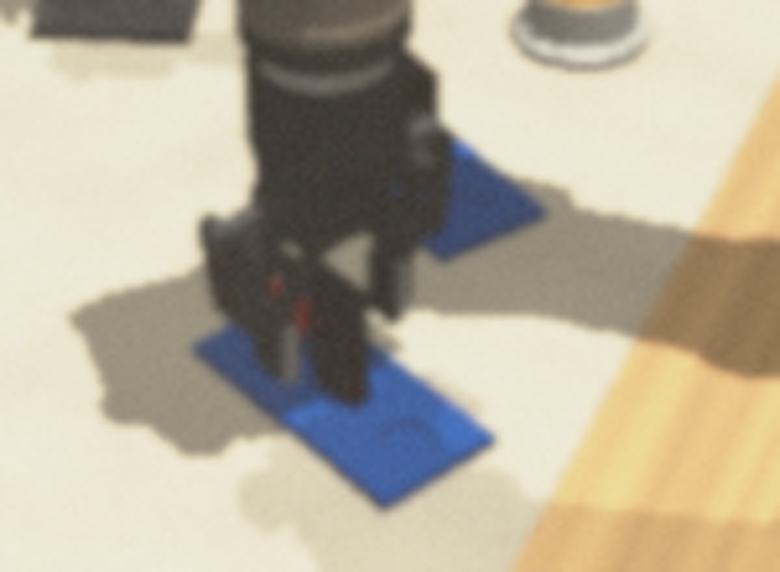

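The fin sits between the fingers and the ball is undisturbed. Closing in stages.

```bash
python3 -m jog '[[[-1,0,1],0],[[-1,0,1],0],[[-1,0,1],0],[[-1,0,1],0],[[-1,0,1],0],[[-1,0,1],0]]' 22 20; python3 -m jog '[[[0,0,0],0],[[0,0,0],0],[[0,0,0],0]]' 16 20;  python3 -m jog '[[[0,0,0],0],[[0,0,0],0],[[0,0,0],0],[[0,0,0],0],[[0,0,0],0]]' 8 30; python3 -m jog '[[[0,0,0],0],[[0,0,0],0],[[0,0,0],0],[[0,0,0],0]]' 5 60
python3 st.py .431 .132 .033 -2.02
python3 - <<'E'
from h import *
s=load('side'); cv2.imwrite('pics/s6.png',cv2.resize(s['img'][190:300,250:400],(780,572),interpolation=2)[:,:,::-1])
E
```

```text
t: 4.72
eef_pos: [0.4312, 0.1321, 0.0324]
tool_rot: [-0.157, 0.158, 0.689, -0.689]
contact_force: [-0.3, 0.0, 0.9]
gripper_width: 0.257
t: 4.97
eef_pos: [0.4312, 0.1322, 0.0323]
tool_rot: [-0.157, 0.158, 0.689, -0.689]
contact_force: [0.7, 0.0, 0.2]
gripper_width: 0.184
t: 5.38
eef_pos: [0.4311, 0.1321, 0.0323]
tool_rot: [0.158, -0.157, -0.689, 0.689]
contact_force: [0.5, 0.2, 1.5]
gripper_width: 0.135
t: 5.72
eef_pos: [0.4312, 0.1321, 0.0324]
tool_rot: [0.157, -0.158, -0.689, 0.689]
contact_force: [-0.4, -1.7, 5.0]
gripper_width: 0.135
t 5.72 p [0.4312 0.1321 0.0324] zyaw -2.0201 tilt [-0. -1.  0.] q [-0.12  0.46 -0.37  2.21  0.33  0.53 -2.76] F [-0.4 -1.7  5. ] w 0.135
shift mm [ 0.1 -0.6  0.2]
turn -0.0
```

View pics/s6.png

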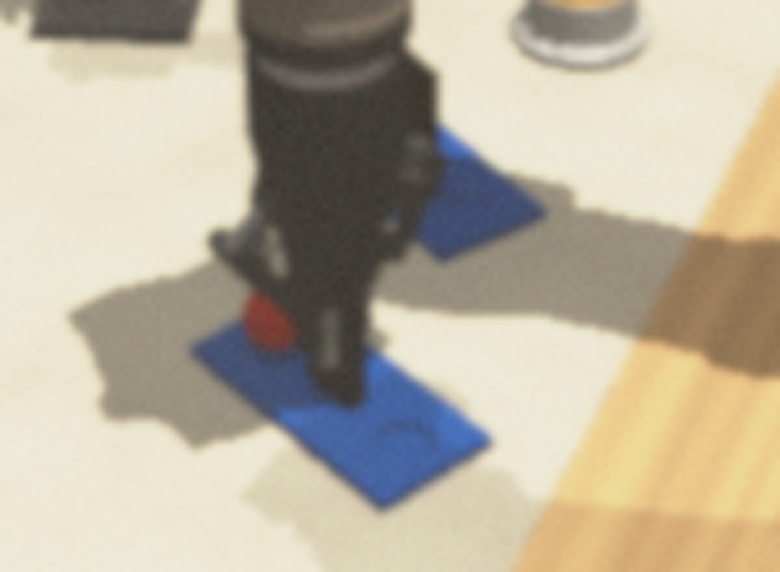

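Gripped at 11.5 mm, which matches the 12 mm fin. Lifting smoothly.

```bash
python3 -m jog '[[[0,-1,0],0],[[0,-3,0],0],[[0,-6,0],0],[[0,-10,0],0],[[0,-15,0],0],[[0,-21,0],0],[[0,-28,0],0],[[0,-35,0],0],[[0,-42,0],0],[[0,-49,0],0],[[0,-56,0],0],[[0,-63,0],0],[[0,-69,0],0],[[0,-74,0],0],[[0,-78,0],0],[[0,-81,0],0],[[0,-83,0],0],[[0,-84,0],0],[[0,-84,0],0]]'
python3 st.py .538 -.211 .170 -1.23
python3 - <<'E'
from h import *
s=load('side'); cv2.imwrite('pics/s7.png',cv2.resize(s['img'][150:300,230:430],(780,585),interpolation=2)[:,:,::-1])
E
```

```text
t: 7.35
eef_pos: [0.4311, 0.1322, 0.1163]
tool_rot: [0.157, -0.157, -0.689, 0.689]
contact_force: [0.6, -0.2, -2.0]
gripper_width: 0.135
t 7.35 p [0.4311 0.1322 0.1163] zyaw -2.02 tilt [-0. -1.  0.] q [-0.05  0.31 -0.45  2.15  0.2   0.72 -2.65] F [ 0.6 -0.2 -2. ] w 0.135
shift mm [-245.3  -53.7  262.7]
turn -0.79
```

View pics/s7.png

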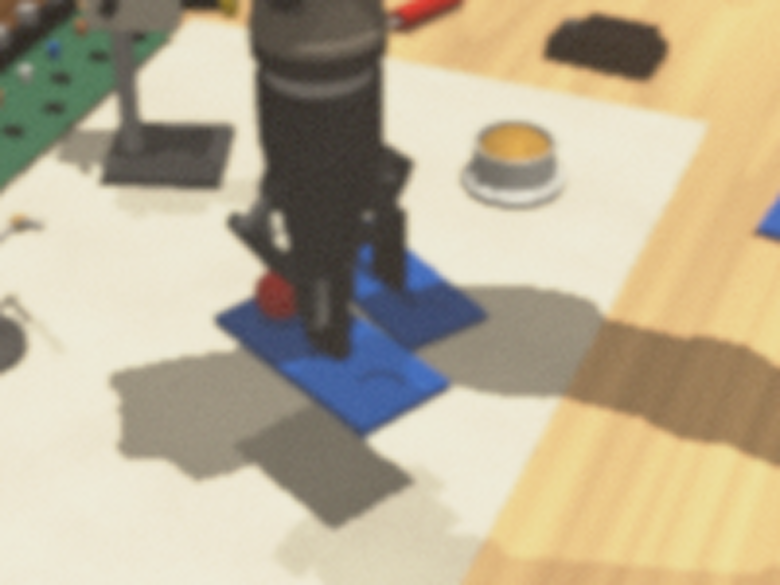

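The tray is clear and level with the ball in its pocket at (276,295). I'll raise it to the working height while turning partway.

```bash
python3 -m jog '[[[0,-1,0],-0.005],[[0,-3,0],-0.015],[[0,-6,0],-0.03],[[0,-9,0],-0.05],[[0,-13,0],-0.07],[[0,-17,0],-0.09],[[0,-21,0],-0.11],[[0,-25,0],-0.13],[[0,-29,0],-0.15],[[0,-33,0],-0.17],[[0,-37,0],-0.19],[[0,-41,0],-0.21],[[0,-45,0],-0.23],[[0,-48,0],-0.25],[[0,-51,0],-0.265],[[0,-53,0],-0.28],[[0,-54,0],-0.29],[[0,-54,0],-0.295],[[0,-54,0],-0.3],[[0,-54,0],-0.3]]'
python3 st.py .538 -.211 .170 -1.23
```

```text
t: 9.07
eef_pos: [0.431, 0.1321, 0.1701]
tool_rot: [0.053, -0.052, -0.705, 0.705]
contact_force: [0.4, 0.3, -1.1]
gripper_width: 0.138
t 9.07 p [0.431  0.1321 0.1701] zyaw -1.7197 tilt [ 0. -1.  0.] q [ 0.04  0.23 -0.53  2.1   0.15  0.84 -2.3 ] F [ 0.4  0.3 -1.1] w 0.138
shift mm [-1.567e+02  1.000e-01  3.234e+02]
turn -0.49
```

```bash
python3 -m jog '[[[-1,0,2],0],[[-3,0,5],-0.01],[[-6,0,12],-0.03],[[-10,0,21],-0.05],[[-16,0,32],-0.08],[[-22,0,45],-0.115],[[-28,0,58],-0.15],[[-34,0,70],-0.18],[[-40,0,83],-0.21],[[-46,0,95],-0.245],[[-52,0,108],-0.275],[[-58,0,121],-0.31],[[-65,0,133],-0.34],[[-71,0,146],-0.375],[[-77,0,158],-0.405],[[-82,0,170],-0.435],[[-87,0,179],-0.46],[[-90,0,185],-0.475],[[-92,0,189],-0.485],[[-92,0,191],-0.49]]'
python3 st.py .538 -.211 .170 -1.23
python3 - <<'E'
from h import *
for n in('side','top'):
  s=load(n); cv2.imwrite(f'pics/{n}8.png',cv2.resize(s['img'][80:280,200:460],(780,600),interpolation=2)[:,:,::-1])
E
```

```text
t: 10.73
eef_pos: [0.4939, -0.0714, 0.1701]
tool_rot: [-0.12, 0.12, -0.697, 0.697]
contact_force: [0.2, -0.1, -1.9]
gripper_width: 0.132
t 10.73 p [ 0.4939 -0.0714  0.1701] zyaw -1.2306 tilt [ 0. -1.  0.] q [ 0.43  0.3  -0.48  2.    0.18  0.88 -1.38] F [ 0.2 -0.1 -1.9] w 0.132
shift mm [  5.    0.2 146.4]
turn -0.001
```

View pics/side8.png

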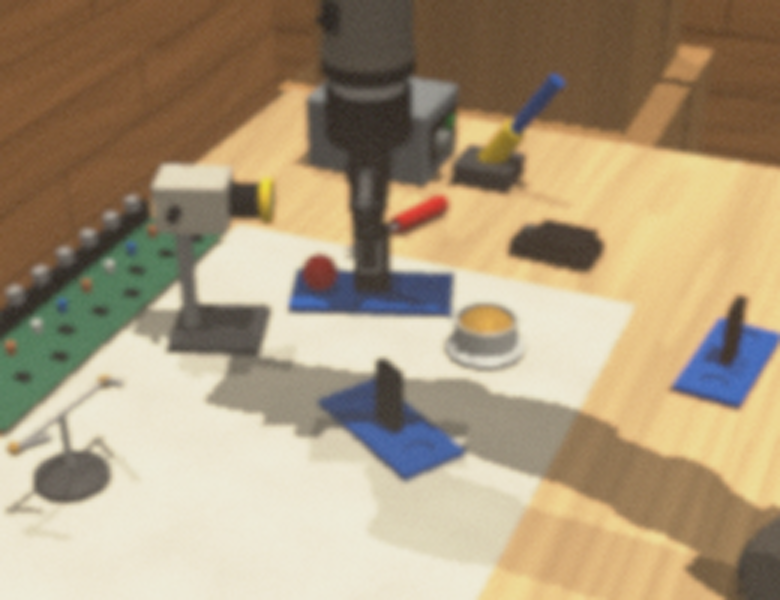

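View pics/top8.png

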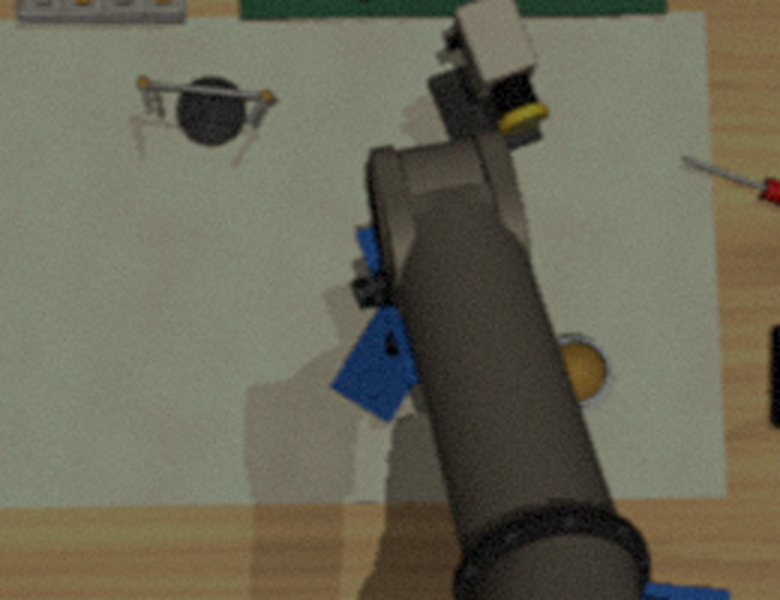

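The tray is level with the ball in place at (320,272) in the side crop, already in line with the lens, and nothing is in the way. Now the last lateral leg.

```bash
python3 -m jog '[[[0,0,2],0],[[0,0,5],0],[[0,0,10],0],[[1,0,17],0],[[1,0,25],0],[[1,0,34],0],[[2,0,44],0],[[2,0,54],0],[[2,0,64],0],[[3,0,74],0],[[3,0,84],0],[[3,0,94],0],[[4,0,104],0],[[4,0,114],0],[[4,0,123],0],[[5,0,131],0],[[5,0,137],0],[[5,0,142],0],[[5,0,145],0],[[5,0,146],0]]'
python3 -m jog '[[[0,0,0],0],[[0,0,0],0],[[0,0,0],0],[[0,0,0],0]]'
python3 st.py .538 -.211 .170 -1.23
python3 - <<'E'
from h import *
for n,b in(('side',(110,210,230,360)),('top',(70,195,310,470))):
  s=load(n); cv2.imwrite(f'pics/{n}9.png',cv2.resize(s['img'][b[0]:b[1],b[2]:b[3]],(780,600),interpolation=2)[:,:,::-1])
  im=s['img']; h=cv2.cvtColor(im,cv2.COLOR_RGB2HSV); vv,uu=np.mgrid[:400,:640]
  m=((h[...,0]<8)|(h[...,0]>172))&(h[...,1]>130)&(vv>b[0])&(vv<b[1])&(uu>b[2])&(uu<b[3])
  n_,l,stt,ce=cv2.connectedComponentsWithStats(m.astype(np.uint8)); 
  for i in range(1,n_):
    if stt[i,4]>10: print(n,stt[i],ce[i],np.median(pts(s)[l==i],0), ray(s,*ce[i],.16))
  print(n,'focus px',proj(s,[.585,-.1945,.16]))
E
```

```text
t: 12.5
eef_pos: [0.5379, -0.21, 0.1703]
tool_rot: [0.12, -0.12, 0.697, -0.697]
contact_force: [-0.2, 0.2, -1.0]
gripper_width: 0.134
t: 12.83
eef_pos: [0.5378, -0.2092, 0.1704]
tool_rot: [0.12, -0.12, 0.697, -0.697]
contact_force: [-0.7, -0.2, -1.1]
gripper_width: 0.135
t 12.83 p [ 0.5378 -0.2092  0.1704] zyaw -1.2294 tilt [ 0. -1. -0.] q [ 0.58  0.41 -0.41  1.83  0.2   0.94 -1.14] F [-0.7 -0.2 -1.1] w 0.135
shift mm [0.4 0.4 1.7]
turn 0.001
side [308 143   9   9  60] [312.08333333 147.1       ] [ 0.57968634 -0.18287066  0.16719458] [ 0.58590369 -0.19606394  0.16      ]
side focus px [312.1352904  147.36613064]
top [379 138   8  11  59] [382.05084746 142.55932203] [ 0.58071451 -0.18389769  0.17543904] [ 0.58780704 -0.18886186  0.16      ]
top [454 140  16  12 109] [462.4587156  145.10091743] [ 0.60958144 -0.44898475  0.02515796] [ 0.57757931 -0.40875355  0.16      ]
top focus px [384.14481304 143.53512701]
```

View pics/side9.png

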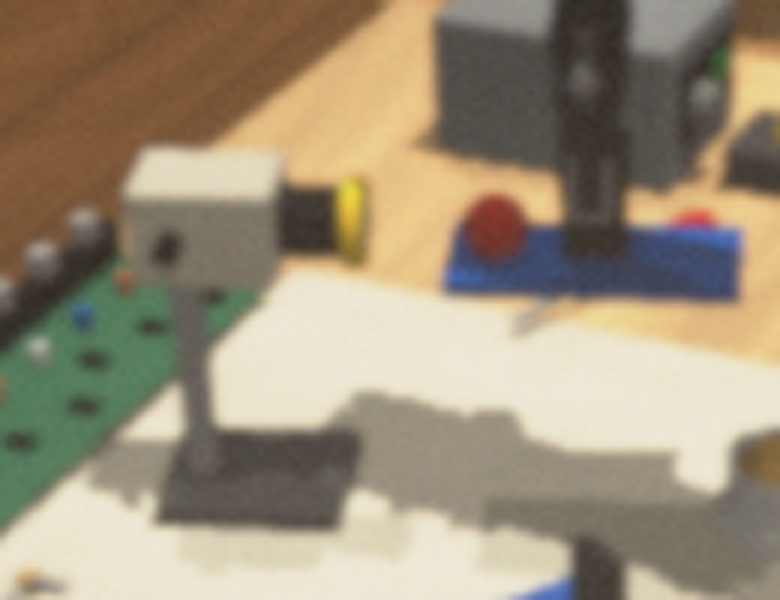

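View pics/top9.png

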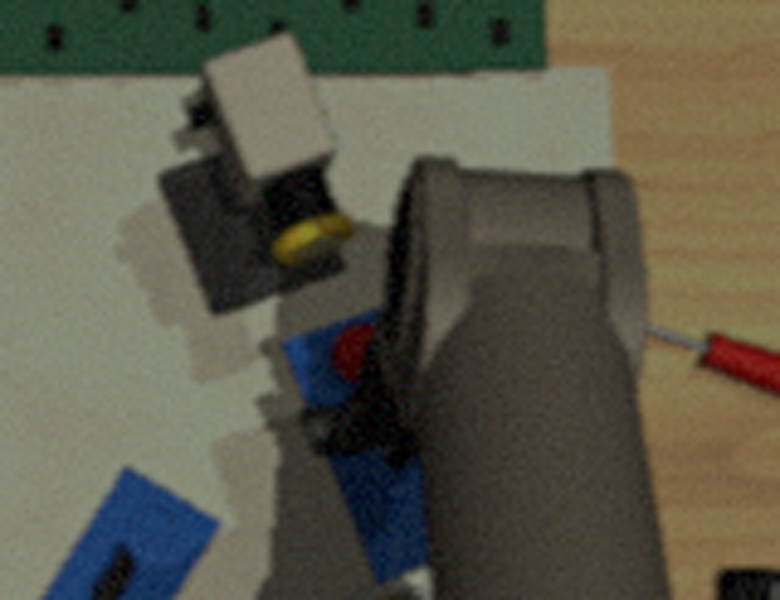

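The ball is at side pixel (312.1,147.1), against a predicted focus at (312.1,147.4). In the top view it is partly hidden by the wrist, at (382,143) against (384,144). The tray is level, aligned and clear of the camera, so I'll let it settle and hand in.

```bash
python3 -m jog '[[[0,0,0],0],[[0,0,1],0],[[0,0,1],0],[[0,0,1],0],[[0,0,1],0],[[0,0,1],0]]'
python3 -c "
import st;o,_=st.st();print(abs(o['joint_vel']).max());st.hand_in()"
```

```text
t: 13.43
eef_pos: [0.5382, -0.2106, 0.1703]
tool_rot: [0.12, -0.12, 0.697, -0.697]
contact_force: [-0.1, 0.5, -1.1]
gripper_width: 0.136
t 13.43 p [ 0.5382 -0.2106  0.1703] zyaw -1.23 tilt [-0. -1. -0.] q [ 0.58  0.42 -0.41  1.83  0.2   0.94 -1.14] F [-0.1  0.5 -1.1] w 0.136
0.0015761378605501427
the job is handed in; nothing more can be done
```

I picked up the leftmost tray, the one with the ball, by its fin and carried it level to the inspection camera. I handed in at about 13.4 s with the gripper still holding it, 60 N set. The hand-in gives no verdict, so these are my own last checks:

- **Ball position:** in the side view, taken just before a final 1 mm sideways correction, the ball was within half a pixel of the computed focus point. At 160 mm height that puts it about 2 mm from focus.
- **Top view, slight disagreement:** it put the ball about 6 mm off sideways. The wrist hid part of the ball there, which biases that reading; it is still inside the 18 mm limit.
- **Lens position:** an early estimate from the base outline was about 7 mm off sideways because of shadow. I used the one that matched the yellow ring in both views.
- **Tray and arm:** the tool was vertical, on its planned heading and still (0.0016 rad/s at most), and gripping about 11.6 mm on the 12 mm fin. Measured external force stayed around 1–2 N, consistent with the tray's weight.
- **Clearances:** nothing was seen touching the camera. I saw nothing else disturbed, but I did not re-measure the other items at the end.

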